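# Compare a brazed copper coupon in the bench tester

### The job

Set up the bench comparator: take the wide copper reference plate from its wooden block, slide it down into the slot-shaped pocket in the tester's white block until it is fully home, and let go of it. Then take the narrow copper coupon with the brass head, pass its blade down through the narrow window in the tester's guard and press the spring plunger under the window about 8 mm down, half of its travel. Finish while still gripping the coupon upright in the window with the plunger pressed, and leave the other things on the table alone.

Things in the scene. Friction and masses are not known exactly. Their poses are not given: they have to be found in the camera images.
- tester: Fixed comparator: grey cabinet 160 (x) x 230 (y) x 30 mm high; origin at the centre of its underside, z up. On its +y half an aluminium guard bridge (plate 80 x 100 x 10 mm, top face 100 mm above the table, on two side walls, open towards +x and -x) with the window; on its -y half a white block 40 x 90 mm, top 75 mm above the table, with the pocket. Both lie at x = 0, 115 mm apart.
- window (a point): Centre of the window at the guard's top face, 100 mm above the table, tester's axes. The window is a rectangular slot right through the 10 mm guard plate, 10 mm along x by 32 mm along y, with a 2.5 mm chamfer round its upper edge. It leaves the coupon's blade 2 mm of play in all, each way.
- pocket_floor (a point): Centre of the pocket's floor, 35 mm above the table, tester's axes. The pocket is a blind slot 10 mm along x by 62 mm along y, 40 mm deep, open at the top, with a 2.5 mm chamfer round its mouth: 2 mm of play for the plate, each way.
- plunger (a joint): Travel of the spring plunger under the window: 0 = up (rest), positive = pressed down, stop at 0.016 m. It pushes back with about 5 N at the start of travel, 8 N at 8 mm and 11 N at the stop, and springs up when released; the coupon's weight alone does not press it.
- plunger_top (a point): Centre of the plunger's round steel top (24 mm across), right under the window; at rest 38 mm below the guard's top face (62 mm above the table); moves down with the plunger.
- plate: Copper reference plate, flat slab 8 (x) x 60 (y) x 85 mm high, about 0.36 kg, standing on edge with its lower 25 mm in the slot of a wooden block. Origin at the centre of its underside, z up. Either way round is right.
- coupon: Brazed coupon, about 0.28 kg, standing upright with its lower 25 mm in the slot of a wooden block: copper blade 8 (x) x 30 (y) mm from the origin up to 80 mm, then a brass head 16 (x) x 22 (y) mm from 80 to 120 mm height. Origin at the centre of the blade's underside, z up. Either way round is right.
- plate_block: Wooden block 70 (x) x 90 (y) x 45 mm high, fixed to the table, that holds the plate in a slot 11 x 63 mm whose floor is 20 mm above the table. Origin at the centre of its underside. The two blocks may stand in either place.
- coupon_block: Wooden block 70 (x) x 90 (y) x 45 mm high, fixed to the table, that holds the coupon in a slot 11 x 33 mm whose floor is 20 mm above the table. Origin at the centre of its underside.
- gas_bottle: Yellow gas bottle, 70 mm across, 240 mm tall, left side of the table; bystander. Origin at the centre of its underside.
- wrench: Wrench lying near the robot; bystander.
- wire_spool: Flat copper spool, 70 mm across, 40 mm high, behind the work area; bystander.
- coupling: Brass tube coupling standing on end, 32 mm across, 35 mm high, behind the work area; bystander.
- flux_jar: Small closed jar, 56 mm across, 60 mm high, behind the work area; bystander.
- tube_block: Wooden block 70 x 160 x 40 mm with a 16 mm copper tube standing 70 mm out of it, at the back left; bystander.
- elbow: Bent copper tube piece, 18 mm thick, lying at the left front; bystander.
There are look-alikes about, which are no part of the job. Leave any blue look-alike of the coupon alone.

How it is judged (in metres and radians):
On the way, in this order (a step that is already met when the one before it is completed fails the run):
1. the reference plate is fully home in the pocket and let go (z of plate in the frame of pocket_floor below 0.004 m and horizontal distance between plate and pocket_floor below 0.006 m and angle between plate's own z axis and vertical below 0.12 rad and contact force between the fingers and plate below 0.2 N), for 0.2 s.
2. the coupon's blade has passed down through the window (z of coupon in the frame of window below -0.012 m and horizontal distance between coupon and window below 0.008 m and angle between coupon's own z axis and vertical below 0.2 rad), for 0.1 s.
At the end, for the whole second after the job is handed in: Plate within 4 mm of the pocket floor, upright within 7 deg, not touched by the fingers; coupon gripped, at rest, upright within 7 deg, its tip within 8 mm of the window's axis and 38 mm or more below the guard's top, the plunger pressed 4 to 12.5 mm with over 2 N (all of step 1 and horizontal distance between coupon and window below 0.008 m and z of coupon in the frame of window below -0.038 m and angle between coupon's own z axis and vertical below 0.12 rad and value of joint plunger between 0.004 and 0.0125 m and contact force between coupon and tester above 2 N and contact force between the fingers and coupon above 2 N and linear speed of coupon below 0.02 m/s); the arm keeps its last pose, push and grip.
It fails at once if a bystander is knocked or shifted by more than 30 mm (distance of any of gas_bottle, wrench, wire_spool, coupling, flux_jar, tube_block, elbow from where it was at the start of the episode above 0.03 m).
It also fails if it takes over 72 s, if anything falls off the work surface, if the arm or the gripper's body presses on something with over 40 N, if the wrist force passes 120 N, or if a joint passes its speed limit or range.

### The arm

A 6-joint arm with a two-finger parallel gripper is mounted at the origin on the work surface. World frame = base frame: x ahead of the robot, y to its left, z up, the work surface at z = 0. Lengths are in mm, angles in rad, forces in N, time in s.
With the tool pointing down it reaches from about 300 to 775 mm from the base axis. Payload 14.6 kg.
Tool frame: the origin (TCP) lies between the finger pads; the fingertips stand manip.tip_reach ahead of it and the grasp point (between the pads) lies 5 mm behind it (manip.tip_reach is the distance from the TCP to the fingertips, in mm); z points along the fingers, y is the line along which they close (so a half turn about z gives the same grasp; the last joint's range is limited). The gripper opens to 94 mm and grips with 3 to 60 N. Pads are 16 mm wide; open, the fingers measure 119 mm over their backs; the gripper's body (75 mm by 177 mm) begins 78 mm behind the grasp point.
Start: joints at [1.209, 0.3, 1.521, -0, 1.321, -0.067], TCP at [159.799, 526.264, 219.446] pointing down, gripper open.
Joint ranges: [-3.03, 3.03], [-0.79, 2.21], [0.23, 2.52], [-1.04, 4.18], [0, 3.07], [-2.55, 2.55]. Speed limits (rad/s): [2.22, 2.22, 2.57, 3.14, 3.14, 3.14].

### API

Orientations are given as [roll, pitch, yaw] about the fixed x, y, z axes, in that order (R = Rz(yaw) Ry(pitch) Rx(roll)).
In Python, from cell import manip gives the robot as it stands. The module is installed in compiled form; this text tells all that it offers.
- The arm moves only by the shell command python3 -m creep 'ROWS' [FORCE]. ROWS is JSON, a list of rows, each a list of 3 entries, a list of its own where there are three numbers: the opening, from -1 (shut) to 1 (fully open), then the shift along the tool's x, y, z in cm, then the turn about the tool's z in units of 5 degrees (1.0 is 5 degrees). In form: [[grip, [tx, ty, tz], roll], ...]. A call has 1 to 12 rows; each row is the pose to reach, as a shift and turn from the pose commanded when the call began, along the tool's axes at that moment; what a row does not reach only later rows make up. A row lasts 1/10 s, in which the tool goes at most 50 mm and 8.59 degrees, less where a joint would pass 70% of its speed; a pose out of reach is approached as far as the arm can. A call with a gripper value outside its range is refused whole. The fingers move at their own pace and stop on an object; FORCE is the grip in N (left out, the last holds). Time passes only in rows, so rows that repeat a pose let the fingers close. It gives the time, the measured TCP pose, the force, the opening and the grip force at its end, in the units of the state.
- manip.read_state(): the state, without advancing time (a new reading comes with each control period).
- manip.camera(name): name is "scene" or "side" or "wrist"; returns the picture (384x512x3 uint8, red, green, blue); there is no depth.
- manip.camera_params(name): a dict with "fovy" (degrees; the focal length in pixels is half the picture's height over the tangent of half this angle, whatever the lens; pixels are square), "cx", "cy" (the principal point, pixels), "k1" (the pictures are not rectified: a ray, as slopes to the right and down, at radius r is drawn at 1 + k1 r^2 times it, then the intrinsics apply), "origin" and "attitude" of the camera in the world. Camera axes: x right, y down, z forward; pixel columns grow to the right and rows downward; lengths in mm; the calibration is good to about 2 mm. A picture is of the moment at which its call begins: read the wrist's pose just before it. camera_params takes no time and is no camera call; for the wrist camera it gives the pose at the moment of the call.
- manip.sign_off(): hands the job in; it is judged then, once.
The state is a dict: "clock": time; "joints": joint angles; "qd": joint speeds; "effort": joint torques, N m; "eef_pos": TCP position; "eef_rot": TCP orientation; "wrist_force": force on the tool from outside, world axes, zero at the start; "moment": the same for the moment, N m; "finger_gap": finger opening in mm; "finger_force": force on a finger pad.
Only numpy, scipy, OpenCV 4.12 (cv2) and the standard library are available. Lean on these libraries where they do the work, as an engineer would, in place of code of your own. Each camera call takes 0.05 s, during which the arm holds its last target. There are 200 camera calls.

## Working session

There is one attempt and no reset: what is moved stays moved. The work goes in short steps, Python scripts to look and compute and a shell command to move; the robot and the scene stay as the last step left them, time stands still between calls to the robot, and variables do not carry over. Pictures are saved under pics/ and viewed, at most 13 in all, crops included, and the job is handed in when it is done.

```bash
mkdir -p pics
python3 - <<'E'
from cell import manip
import cv2,json
s=manip.read_state();print({k:s[k] for k in('clock','eef_pos','eef_rot','finger_gap')},manip.tip_reach)
for n in("scene","side","wrist"):
    print(n,manip.camera_params(n))
    cv2.imwrite(f"pics/{n}0.png",manip.camera(n)[:,:,::-1])
E
```

```text
{'clock': 0.0, 'eef_pos': array([159.70875493, 526.02933578, 218.87604259]), 'eef_rot': array([-3.14039414e+00, -9.58289082e-05,  2.84678029e+00]), 'finger_gap': 93.72229474091837} 14.0
scene {'fovy': 47.03514190007228, 'cx': 259.101877377528, 'cy': 191.81497738706284, 'k1': -0.07584458442880078, 'origin': array([838.64180928, 600.34363422, 859.90278308]), 'attitude': array([-2.4949365 ,  0.00288115,  2.6087548 ])}
side {'fovy': 54.820770013711645, 'cx': 260.8504742111584, 'cy': 194.45420102981964, 'k1': 0.004073554977135275, 'origin': array([  77.82685826, -592.52195871,  585.22990758]), 'attitude': array([-2.11590557,  0.01405421, -0.56783769])}
wrist {'fovy': 63.997216935898095, 'cx': 258.7469937275768, 'cy': 195.7026218451271, 'k1': -0.05833908322614467, 'origin': array([ 82.98999142, 550.92984439, 384.70581013]), 'attitude': array([2.86330755e+00, 8.27074586e-04, 1.27562246e+00])}
```

View pics/scene0.png

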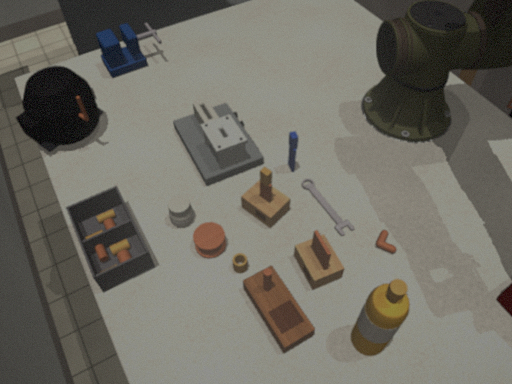

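View pics/side0.png

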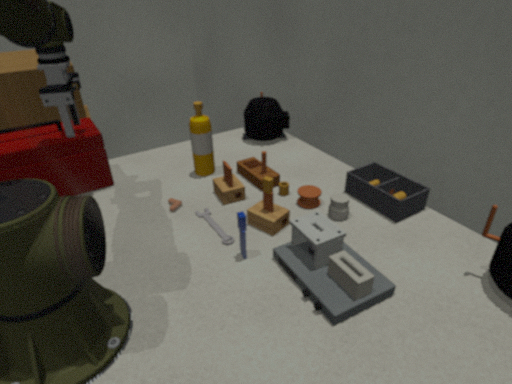

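The scene view shows the plate block at about (319,260), the coupon block at (266,200) and the tester at (217,140). The blue look-alike is at (293,150). In the side view, the window is near (318,232) and the pocket near (350,272). I'll cast rays through these and zoom in.

```bash
cat > h.py <<'E'
from cell import manip
import cv2,numpy as np
from scipy.spatial.transform import Rotation as R
def K(p):
    f=192/np.tan(np.radians(p['fovy']/2));return np.array([[f,0,p['cx']],[0,f,p['cy']],[0,0,1.]])
def rot(a): return R.from_euler('xyz',a).as_matrix()
def ray(p,uv):
    k=K(p);d=np.array([(uv[0]-k[0,2])/k[0,0],(uv[1]-k[1,2])/k[0,0]]);s=d.copy()
    for _ in range(20): s=d/(1+p['k1']*(s@s))
    return rot(p['attitude'])@np.array([*s,1])
def onz(p,uv,z):
    r=ray(p,uv);o=np.array(p['origin']);return o+r*(z-o[2])/r[2]
def proj(p,X):
    c=rot(p['attitude']).T@(np.array(X,float)-p['origin']);s=c[:2]/c[2];s=s*(1+p['k1']*(s@s));k=K(p)
    return k[0,0]*s+k[:2,2]
def tri(p,uv,q,vw):
    a,b=ray(p,uv),ray(q,vw);oa,ob=np.array(p['origin']),np.array(q['origin'])
    t=np.linalg.lstsq(np.c_[a,-b],ob-oa,rcond=None)[0];A,B=oa+a*t[0],ob+b*t[1]
    return (A+B)/2,np.linalg.norm(A-B)
E
python3 - <<'E'
from h import *
P={n:manip.camera_params(n) for n in("scene","side")}
for n,uv,z in[("scene",(217,132),100),("side",(318,232),100),("side",(350,272),75),("scene",(319,249),90),("scene",(266,185),125),("side",(268,195),120),("side",(228,175),95),("scene",(293,135),120)]:
    print(n,uv,onz(P[n],uv,z).round(0))
s=cv2.imread('pics/scene0.png')[95:290,165:355];d=cv2.imread('pics/side0.png')[145:320,200:400]
cv2.imwrite('pics/s1.png',cv2.resize(s,None,fx=3,fy=3,interpolation=2));cv2.imwrite('pics/d1.png',cv2.resize(d,None,fx=3,fy=3,interpolation=2))
E
```

```text
scene (217, 132) [ 545. -102.  100.]
side (318, 232) [ 521. -115.  100.]
side (350, 272) [ 512. -225.   75.]
scene (319, 249) [515. 283.  90.]
scene (266, 185) [537. 113. 125.]
side (268, 195) [498.  46. 120.]
side (228, 175) [487. 233.  95.]
scene (293, 135) [404.  15. 120.]
```

View pics/s1.png

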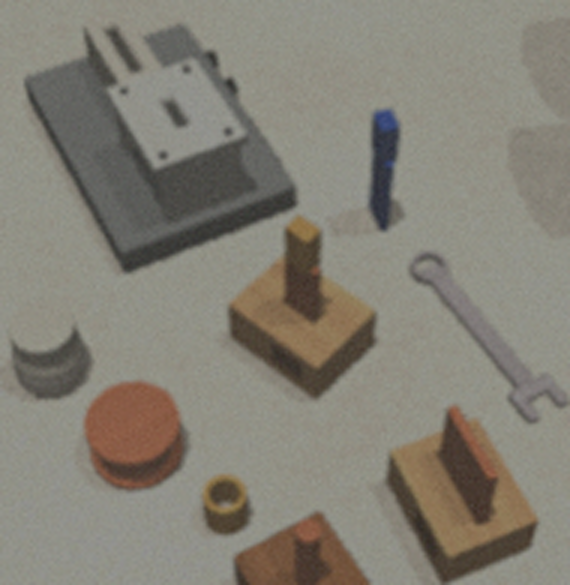

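View pics/d1.png

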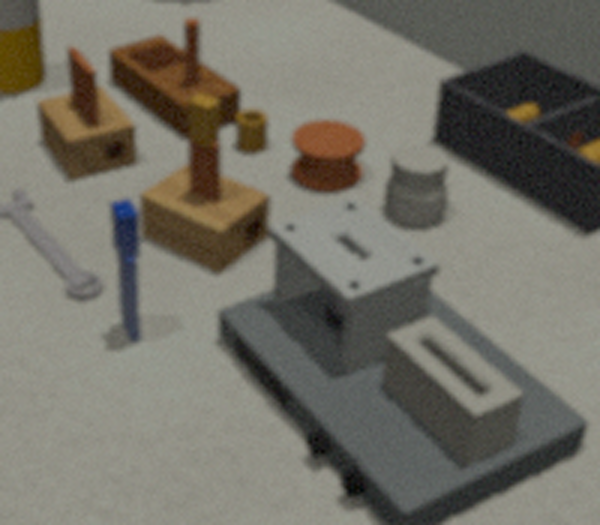

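The crops show the plate's top edge at scene crop (455,409)–(491,475) and the coupon's top at (303,229). The window is at scene crop (176,112) and side crop (352,246), and the pocket at side crop (427,343)–(487,388). I'll check these for consistency.

Run:
```python
from h import *
P={n:manip.camera_params(n) for n in("scene","side")}
S=lambda u,v:(u/3+165,v/3+95)
D=lambda u,v:(u/3+200,v/3+145)
def T(name,a,b): 
    X,g=tri(P['scene'],S(*a),P['side'],D(*b));print(name,X.round(0),round(g,1))
T('plate',(473,443),(83,65));T('coupon',(303,229),(204,102));T('window',(176,112),(352,246));T('pocket',(125,48),(456,364))
def Z(n,c,z,l):
    print(l,[onz(P[n],(S if n=='scene' else D)(*q),z)[:2].round(0).tolist() for q in c])
Z('scene',[(123,90),(187,68),(163,156),(229,131),(176,112)],100,'guard s')
Z('side',[(350,207),(291,228),(418,261),(354,286),(352,246)],100,'guard d')
Z('side',[(427,343),(487,388),(456,364)],75,'pocket d')
Z('scene',[(455,409),(491,475)],105,'plate s')
Z('scene',[(303,229)],140,'coupon s');Z('side',[(204,102)],140,'coupon d')
Z('scene',[(230,312),(316,370),(374,318),(275,262)],45,'cblock')
Z('scene',[(389,465),(445,550),(536,522),(475,425)],45,'pblock')
```

```text
plate [506. 276.  98.] 5.6
coupon [524.  88. 137.] 3.3
window [532. -97.  98.] 3.9
pocket [ 525. -212.   73.] 7.1
guard s [[557.0, -138.0], [500.0, -134.0], [562.0, -56.0], [505.0, -53.0], [531.0, -93.0]]
guard d [[563.0, -60.0], [508.0, -57.0], [559.0, -140.0], [502.0, -137.0], [531.0, -100.0]]
pocket d [[525.0, -189.0], [527.0, -243.0], [527.0, -215.0]]
plate s [[502.0, 253.0], [511.0, 306.0]]
coupon s [[524.0, 92.0]]
coupon d [[522.0, 83.0]]
cblock [[573.0, 67.0], [544.0, 145.0], [482.0, 127.0], [519.0, 42.0]]
pblock [[542.0, 240.0], [545.0, 314.0], [480.0, 329.0], [471.0, 244.0]]
```

```bash
cat >> h.py <<'E'
def go(x,y,z,yawdeg):
    """rows needed: tool shift cm and turn units, from measured pose"""
    s=manip.read_state();M=rot(s['eef_rot']);t=M.T@(np.array([x,y,z])-s['eef_pos'])/10
    d=(np.degrees(s['eef_rot'][2])-yawdeg+180)%360-180
    print('shift',t.round(2),'turn',round(d/5,2),'at',s['eef_pos'].round(1),s['eef_rot'].round(3),'t',round(float(s['clock']),2))
E
python3 - <<'E'
from h import *
P={n:manip.camera_params(n) for n in("scene","side")}
print(onz(P['scene'],(397,287),240),onz(P['side'],(197,105),240),onz(P['side'],(204,173),0))
go(505,279,290,80)
E
```

```text
[513.807208   460.57261774 240.        ] [499.63082422 435.2617206  240.        ] [5.05424493e+02 4.51037865e+02 1.13686838e-13]
shift [-40.21 -13.62  -7.09] turn 16.62 at [159.8 526.1 219. ] [-3.141 -0.     2.847] t 0.15
```

```bash
python3 -m creep '[[1,[0,0,-4],0],[1,[0,0,-7],0],[1,[-4,-1.4,-7.1],1],[1,[-8,-3,-7.1],3],[1,[-12,-4,-7.1],5],[1,[-16,-5.5,-7.1],7],[1,[-20,-7,-7.1],9],[1,[-25,-8.5,-7.1],11],[1,[-30,-10,-7.1],13],[1,[-35,-11.8,-7.1],15],[1,[-40.2,-13.6,-7.1],16.6],[1,[-40.2,-13.6,-7.1],16.6]]' 20; python3 -m creep '[[1,[0,0,0],0],[1,[0,0,0],0]]'
python3 - <<'E'
from h import *
go(505,279,290,80)
p=manip.camera_params('wrist');cv2.imwrite('pics/w1.png',manip.camera('wrist')[:,:,::-1])
print(p['origin'],[proj(p,X).round() for X in [(505,279,105),(502,253,105),(511,306,105)]])
E
```

```text
clock: 1.35
eef_pos: [507.8, 276.2, 289.6]
eef_rot: [-3.141, 0.001, 1.4]
wrist_force: [0.1, 1.8, -0.7]
finger_gap: 93.8
finger_force: 0.0
clock: 1.55
eef_pos: [504.4, 279.7, 290.2]
eef_rot: [-3.141, 0.0, 1.414]
wrist_force: [0.5, 0.3, -0.4]
finger_gap: 93.9
finger_force: 0.0
shift [-0.06  0.07  0.02] turn 0.2 at [504.4 279.7 290.2] [-3.141  0.     1.414] t 1.55
[517.24154392 360.44649163 455.93967597] [array([260., 181.]), array([261., 202.]), array([261., 157.])]
```

View pics/w1.png

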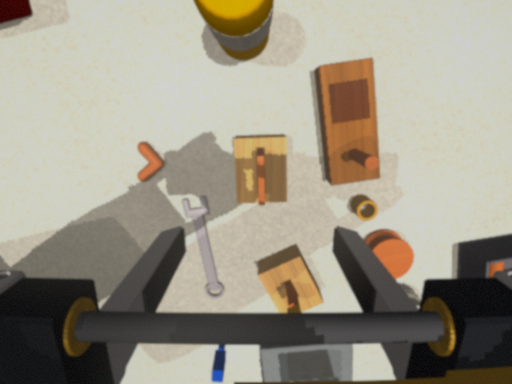

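The wrist view shows the plate at about (261,175) upright in its block, with the coupon block at (290,280). Both line up well with the predicted positions. Next I'll measure with masks.

Run:
```python
from h import *
im=cv2.imread('pics/w1.png');p=manip.camera_params('wrist')
hsv=cv2.cvtColor(im,cv2.COLOR_BGR2HSV)
print(hsv[150:206:6,250:274:2].tolist()[0:10:3])
for nm,lo,hi,(x0,y0,x1,y1),z in [('wood',(10,60,60),(28,255,255),(225,125,300,215),45),('cop',(0,110,60),(11,255,255),(240,135,285,215),105),('top',(0,110,150),(11,255,255),(240,135,285,215),105)]:
    m=np.zeros(im.shape[:2],np.uint8);m[y0:y1,x0:x1]=cv2.inRange(hsv,lo,hi)[y0:y1,x0:x1]
    if nm=='wood': m=cv2.morphologyEx(m,cv2.MORPH_CLOSE,np.ones((15,15)))
    c=max(cv2.findContours(m,0,2)[0],key=cv2.contourArea);r=cv2.minAreaRect(c);print(nm,r)
    b=[onz(p,q,z)[:2] for q in cv2.boxPoints(r)];print(np.round(b,0).tolist(),np.mean(b,0).round(1),[round(float(np.linalg.norm(b[i]-b[i-1])),1) for i in(0,1)],[np.degrees(np.arctan2(*(b[i]-b[i-1])[::-1])).round(1) for i in (0,1)])
```

```text
[[[21, 124, 207], [19, 127, 189], [18, 128, 174], [17, 125, 141], [13, 116, 99], [12, 116, 97], [14, 124, 103], [16, 134, 152], [18, 136, 199], [18, 134, 205], [17, 134, 203], [19, 130, 206]], [[18, 133, 167], [17, 132, 158], [17, 134, 145], [15, 134, 129], [12, 151, 127], [11, 150, 126], [11, 151, 127], [15, 133, 119], [17, 123, 126], [16, 125, 129], [17, 128, 126], [16, 124, 127]], [[20, 128, 208], [18, 131, 177], [17, 132, 147], [16, 131, 134], [12, 159, 168], [11, 172, 200], [11, 171, 201], [12, 161, 163], [16, 129, 125], [16, 129, 127], [16, 129, 125], [16, 130, 129]], [[27, 28, 202], [26, 30, 202], [24, 31, 203], [23, 33, 199], [17, 52, 173], [11, 94, 144], [12, 100, 143], [14, 73, 158], [19, 41, 193], [19, 41, 191], [20, 39, 188], [21, 37, 192]]]
wood ((259.5, 170.0), (70.0, 53.0), 90.0)
[[477.0, 332.0], [547.0, 321.0], [534.0, 225.0], [460.0, 237.0]] [504.5 278.9] [97.0, 70.0] [np.float64(79.8), np.float64(-9.0)]
cop ((261.0, 182.0), (42.0, 6.0), 90.0)
[[506.0, 303.0], [513.0, 302.0], [506.0, 252.0], [498.0, 253.0]] [505.9 277.2] [50.7, 6.9] [np.float64(81.0), np.float64(-9.0)]
top ((261.0, 189.5), (25.0, 6.0), 90.0)
[[503.0, 284.0], [510.0, 283.0], [506.0, 253.0], [499.0, 254.0]] [504.6 268.5] [30.6, 7.0] [np.float64(81.0), np.float64(-9.0)]
```

```bash
python3 -m creep '[[1,[0,0,4],0],[1,[-0.1,0.1,9],0],[0.5,[-0.1,0.1,13],0],[0.2,[-0.1,0.1,17],0],[-0.2,[-0.1,0.1,19],0],[-0.5,[-0.1,0.1,19.8],0],[-0.5,[-0.1,0.1,19.8],0],[-1,[-0.1,0.1,19.8],0],[-1,[-0.1,0.1,19.8],0],[-1,[-0.1,0.1,19.8],0],[-1,[-0.1,0.1,19.8],0],[-1,[-0.1,0.1,19.8],0]]' 30
python3 -m creep '[[-1,[0,0,0],0],[-1,[0,0,0],0]]'
```

```text
clock: 2.8
eef_pos: [505.9, 278.2, 92.7]
eef_rot: [3.141, -0.0, 1.41]
wrist_force: [0.3, -0.3, 0.1]
finger_gap: 17.5
finger_force: 0.0
clock: 3.0
eef_pos: [505.9, 278.2, 92.6]
eef_rot: [3.141, -0.0, 1.41]
wrist_force: [1.5, -0.1, -0.5]
finger_gap: 7.8
finger_force: 30.0
```

```bash
python3 -m creep '[[-1,[0,0,-2],0],[-1,[0,0,-5],0],[-1,[0,0,-9],0],[-1,[0,0,-13],0],[-1,[0,0,-17],0],[-1,[0,0,-20],0],[-1,[0,0,-20],0],[-1,[0,0,-20],0]]'
python3 - <<'E'
from h import *
go(525,-285,292,86.5)
E
```

```text
clock: 3.8
eef_pos: [505.5, 278.1, 291.2]
eef_rot: [-3.141, 0.001, 1.41]
wrist_force: [-0.6, -0.7, -3.7]
finger_gap: 7.7
finger_force: 30.0
shift [-55.26  10.96  -0.06] turn -1.15 at [505.5 278.1 291.2] [-3.141e+00  1.000e-03  1.410e+00] t 3.8
```

```bash
python3 -m creep '[[-1,[-3,0.6,0],0],[-1,[-7,1.4,0],0],[-1,[-12,2.4,0],0],[-1,[-17,3.4,0],0],[-1,[-22,4.4,0],0],[-1,[-27,5.4,0],-0.5],[-1,[-32,6.4,0],-1],[-1,[-37,7.4,0],-1.1],[-1,[-42,8.4,0],-1.1],[-1,[-47,9.4,0],-1.1],[-1,[-51,10.2,0],-1.1],[-1,[-55.3,11,0],-1.1]]'
python3 -m creep '[[-1,[0,0,0],0],[-1,[0,0,0],0],[-1,[0,0,0],0]]'
python3 - <<'E'
from h import *
go(525,-285,292,86.5)
p=manip.camera_params('wrist');cv2.imwrite('pics/w2.png',manip.camera('wrist')[:,:,::-1])
print(p['origin'],[proj(p,X).round() for X in [(525,-213,75),(531,-96,100),(525,-285,220)]])
E
```

```text
clock: 5.0
eef_pos: [524.7, -287.4, 289.6]
eef_rot: [-3.138, -0.002, 1.505]
wrist_force: [0.8, 0.5, -2.5]
finger_gap: 7.8
finger_force: 30.0
clock: 5.3
eef_pos: [525.4, -284.4, 291.0]
eef_rot: [-3.14, -0.001, 1.506]
wrist_force: [-0.3, -0.3, -2.9]
finger_gap: 7.5
finger_force: 30.0
shift [-0.06 -0.04 -0.1 ] turn -0.04 at [ 525.4 -284.4  291. ] [-3.140e+00 -1.000e-03  1.506e+00] t 5.3
[ 531.06889519 -203.02889422  456.88905694] [array([255., 117.]), array([253.,   4.]), array([259., 213.])]
```

View pics/w2.png

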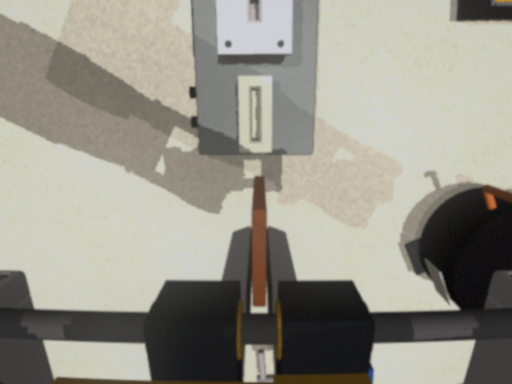

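```bash
cat > m.py <<'E'
from h import *
def rect(im,p,lo,hi,box,z,k=0,nm=''):
    hsv=cv2.cvtColor(im,cv2.COLOR_BGR2HSV);x0,y0,x1,y1=box
    m=np.zeros(im.shape[:2],np.uint8);m[y0:y1,x0:x1]=cv2.inRange(hsv,lo,hi)[y0:y1,x0:x1]
    if k:m=cv2.morphologyEx(m,cv2.MORPH_CLOSE,np.ones((k,k)))
    c=max(cv2.findContours(m,cv2.RETR_EXTERNAL,cv2.CHAIN_APPROX_NONE)[0],key=cv2.contourArea)
    w=np.array([onz(p,q,z)[:2] for q in c[:,0]],np.float32)
    r=cv2.minAreaRect(w);print(nm,'px',cv2.boundingRect(c),'rect',np.round(r[0],1),np.round(r[1],1),round(r[2],1));return w
E
python3 - <<'E'
from m import *
im=cv2.imread('pics/w2.png');p=manip.camera_params('wrist')
hsv=cv2.cvtColor(im,cv2.COLOR_BGR2HSV)
print(hsv[115,190:320:4].tolist());print(hsv[70:160:4,255].tolist());print(hsv[190,250:270].tolist())
rect(im,p,(0,0,165),(179,60,255),(210,65,300,158),75,0,'block')
rect(im,p,(0,0,120),(179,60,255),(228,65,284,158),75,0,'block2')
rect(im,p,(0,90,40),(15,255,255),(245,165,275,220),218.4,0,'plate')
E
```

```text
[[21, 33, 184], [23, 32, 157], [30, 11, 117], [45, 8, 125], [40, 6, 126], [40, 6, 127], [38, 8, 126], [42, 10, 128], [30, 6, 127], [30, 4, 128], [45, 8, 130], [50, 6, 130], [28, 22, 141], [26, 27, 206], [29, 25, 205], [21, 33, 163], [28, 24, 192], [21, 32, 134], [28, 25, 193], [30, 24, 205], [28, 23, 200], [30, 6, 132], [40, 6, 134], [45, 8, 134], [40, 6, 133], [45, 8, 134], [45, 8, 136], [48, 9, 135], [38, 8, 135], [30, 4, 132], [60, 5, 141], [22, 25, 155], [25, 21, 206]]
[[30, 4, 136], [30, 9, 142], [32, 25, 207], [30, 24, 206], [25, 29, 166], [21, 28, 129], [28, 25, 165], [30, 24, 192], [32, 24, 192], [30, 25, 181], [25, 28, 166], [26, 25, 164], [28, 29, 169], [30, 25, 192], [29, 27, 192], [30, 25, 186], [25, 29, 165], [23, 26, 116], [22, 34, 174], [26, 27, 207], [27, 28, 204], [27, 22, 106], [20, 35, 130]]
[[27, 26, 203], [28, 23, 202], [28, 25, 184], [22, 32, 144], [13, 71, 107], [12, 101, 93], [11, 108, 90], [10, 106, 91], [12, 106, 89], [11, 106, 91], [11, 106, 91], [12, 105, 90], [12, 106, 89], [10, 93, 93], [12, 67, 107], [18, 43, 130], [21, 35, 144], [22, 33, 149], [21, 34, 151], [21, 31, 154]]
block px (238, 75, 35, 78) rect [ 525.3 -209.6] [90.7 40.5] 86.3
block2 px (228, 65, 56, 89) rect [ 526.4 -204.7] [103.1  67.9] 86.3
plate px (253, 177, 13, 43) rect [ 526.2 -273.1] [35.5  9.9] 86.3
```

Run:
```python
from m import *
im=cv2.imread('pics/w2.png');p=manip.camera_params('wrist')
s=manip.read_state();M=rot(s['eef_rot'])
g=cv2.cvtColor(im,cv2.COLOR_BGR2HSV)
for r in range(172,182): print(r,g[r,256:263,1].tolist())
def mid(r):
    x=np.arange(244,275);w=np.clip(g[r,244:275,1].astype(float)-50,0,60);w[g[r,244:275,0]>16]=0;return (x*w).sum()/w.sum()
for r in (185,200,215,230): print(r,mid(r))
e=onz(p,(259.3,176.5),218.4);print(e,(M.T@(e-s['eef_pos'])))
print(onz(p,(mid(185),185),218.4),(M.T@(onz(p,(mid(185),185),218.4)-s['eef_pos'])))
# pocket via cabinet edges z30 and dark slot
rect(im,p,(0,0,90),(179,15,150),(185,56,325,158),30,5,'cab')
rect(im,p,(0,0,0),(179,60,172),(244,82,266,147),75,5,'slot')
```

```text
172 [32, 35, 34, 35, 37, 34, 34]
173 [33, 35, 35, 35, 34, 33, 31]
174 [33, 35, 37, 36, 38, 37, 37]
175 [39, 43, 45, 42, 44, 49, 43]
176 [52, 56, 55, 58, 61, 62, 63]
177 [83, 86, 89, 82, 88, 92, 90]
178 [101, 108, 109, 109, 102, 103, 106]
179 [106, 109, 112, 106, 110, 111, 103]
180 [107, 110, 105, 112, 112, 109, 102]
181 [108, 109, 116, 113, 106, 110, 109]
185 258.6520947176685
200 258.7471264367816
215 258.7038895859473
230 258.6728869374314
[ 527.6613627  -254.98921803  218.4       ] [29.22172641  0.28083702 73.21696494]
[ 526.69853961 -261.90043797  218.4       ] [22.2630226  -0.23724464 73.21226578]
cab px (195, 56, 121, 98) rect [ 525.8 -199.2] [126.6 158.1] 86.3
slot px (249, 86, 13, 57) rect [ 525.3 -209.6] [66.  14.5] 86.4
```

```bash
python3 -m creep '[[-1,[0,0,4],0],[-1,[0,0,8],0],[-1,[0,0,11],0],[-1,[0,0,13],0],[-1,[0,0,13],0],[-1,[0,0,13],0],[-1,[0,0,13],0]]'
python3 - <<'E'
from m import *
p=manip.camera_params('wrist');im=manip.camera('wrist')[:,:,::-1].copy();cv2.imwrite('pics/w3.png',im)
s=manip.read_state();M=rot(s['eef_rot']);zb=s['eef_pos'][2]-72.6
g=cv2.cvtColor(im,cv2.COLOR_BGR2HSV)
w0=rect(im,p,(0,0,165),(179,60,255),(200,10,330,200),75,0,'block')
# edge of plate: project expected
c=s['eef_pos'];X=c+M@np.array([30,0,72.6]);uv=proj(p,X);print('expected end',uv,s['eef_pos'],s['eef_rot'],zb)
u,v=map(int,uv)
for r in range(v-10,v+10,2): print(r,g[r,u-8:u+9:2].tolist())
E
```

```text
clock: 6.05
eef_pos: [526.2, -285.2, 164.2]
eef_rot: [3.139, 0.001, 1.506]
wrist_force: [0.4, 0.3, -3.2]
finger_gap: 7.9
finger_force: 30.0
block px (225, 56, 53, 116) rect [ 525.2 -209.4] [90.5 40.6] 86.4
expected end [258.86281874 175.7936623 ] [ 526.12529348 -285.32216749  164.07353668] [3.13943342e+00 1.15213840e-03 1.50591116e+00] 91.47353668481429
165 [[22, 34, 134], [22, 34, 136], [18, 34, 136], [22, 36, 135], [21, 32, 135], [19, 33, 149], [23, 31, 180], [24, 29, 210], [23, 31, 217]]
167 [[22, 34, 134], [20, 34, 135], [20, 34, 136], [19, 36, 136], [21, 38, 136], [22, 34, 135], [22, 33, 145], [22, 32, 176], [24, 32, 209]]
169 [[21, 36, 134], [20, 34, 134], [21, 31, 132], [19, 36, 135], [18, 35, 133], [21, 36, 135], [22, 34, 134], [22, 35, 138], [23, 32, 161]]
171 [[23, 34, 129], [19, 32, 126], [19, 32, 127], [21, 32, 126], [19, 34, 126], [22, 31, 124], [22, 36, 127], [21, 32, 126], [23, 34, 129]]
173 [[21, 32, 129], [21, 33, 130], [21, 33, 132], [22, 36, 129], [19, 34, 127], [21, 34, 128], [23, 34, 129], [23, 33, 139], [22, 33, 147]]
175 [[21, 34, 128], [22, 35, 159], [19, 39, 164], [16, 51, 146], [16, 48, 142], [16, 50, 143], [17, 45, 146], [22, 36, 179], [22, 35, 194]]
177 [[21, 33, 131], [20, 36, 171], [16, 55, 144], [11, 92, 103], [12, 98, 101], [12, 101, 101], [13, 88, 107], [19, 42, 169], [21, 33, 199]]
179 [[23, 33, 130], [19, 38, 146], [14, 69, 118], [10, 115, 91], [10, 120, 91], [10, 119, 90], [12, 112, 93], [18, 47, 156], [21, 37, 202]]
181 [[23, 33, 130], [19, 38, 127], [14, 83, 102], [11, 125, 90], [10, 122, 92], [11, 127, 90], [11, 115, 93], [16, 54, 147], [20, 35, 196]]
183 [[20, 35, 131], [19, 43, 130], [11, 83, 108], [10, 123, 91], [11, 125, 92], [12, 129, 89], [11, 111, 92], [15, 56, 142], [21, 37, 199]]
```

View pics/w3.png

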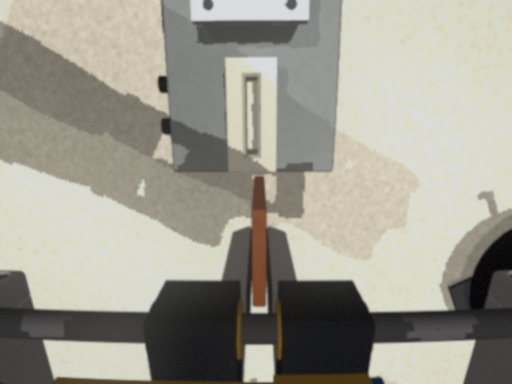

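The pocket block measures 90.5 x 40.6 mm at (525.2,-209.4), with yaw 86.4. The plate's end at pixel (259,176) is where I expected it, so it's centred in the grip.

```bash
python3 -m creep '[[-1,[0,0,0],0]]'
python3 - <<'E'
from h import *
go(525.2,-209.4,160,86.35)
E
```

```text
clock: 6.2
eef_pos: [525.9, -285.4, 163.6]
eef_rot: [3.14, 0.001, 1.506]
wrist_force: [0.1, 0.5, -3.1]
finger_gap: 7.9
finger_force: 30.0
shift [ 7.58 -0.57  0.35] turn -0.02 at [ 525.9 -285.4  163.6] [3.140e+00 1.000e-03 1.506e+00] t 6.2
```

```bash
python3 -m creep '[[-1,[2,-0.2,0],0],[-1,[4,-0.3,0],0],[-1,[6,-0.4,0],0],[-1,[7,-0.5,0],0],[-1,[7.6,-0.57,0],0],[-1,[7.6,-0.57,0],0],[-1,[7.6,-0.57,0],0],[-1,[7.6,-0.57,0],0],[-1,[7.6,-0.57,0],0],[-1,[7.6,-0.57,0],0]]'
python3 - <<'E'
from h import *
go(525.2,-209.4,160,86.35)
E
```

```text
clock: 7.2
eef_pos: [524.8, -209.4, 162.4]
eef_rot: [-3.142, -0.0, 1.505]
wrist_force: [1.1, -0.2, -2.3]
finger_gap: 8.2
finger_force: 30.0
shift [0.   0.04 0.24] turn -0.02 at [ 524.8 -209.4  162.4] [-3.142 -0.     1.505] t 7.2
```

```bash
python3 -m creep '[[-1,[0,0.04,0.5],0],[-1,[0,0.04,1],0],[-1,[0,0.04,1.5],0],[-1,[0,0.04,2],0],[-1,[0,0.04,2.3],0],[-1,[0,0.04,2.6],0],[-1,[0,0.04,2.6],0],[-1,[0,0.04,2.6],0]]'
```

```text
clock: 8.0
eef_pos: [525.2, -209.2, 136.4]
eef_rot: [-3.141, 0.0, 1.506]
wrist_force: [-0.6, -1.7, -4.3]
finger_gap: 7.8
finger_force: 30.0
```

```bash
python3 -m creep '[[-1,[0,0,0.5],0],[-1,[0,0,1],0],[-1,[0,0,1.5],0],[-1,[0,0,2],0],[-1,[0,0,2.4],0],[-1,[0,0,2.7],0],[-1,[0,0,2.9],0],[-1,[0,0,2.9],0],[-1,[0,0,2.9],0]]'
```

```text
clock: 8.9
eef_pos: [525.3, -209.3, 107.6]
eef_rot: [3.141, 0.0, 1.505]
wrist_force: [0.2, -4.0, -0.6]
finger_gap: 7.8
finger_force: 30.0
```

```bash
python3 -m creep '[[-1,[0,0,0.1],0],[-0.3,[0,0,0.1],0],[0.2,[0,0,0.1],0],[0.2,[0,0,0.1],0],[0.2,[0,0,0.1],0],[0.2,[0,0,0.1],0],[0.2,[0,0,-2],0],[0.2,[0,0,-6],0],[0.2,[0,0,-10],0],[0.2,[0,0,-14],0],[0.2,[0,0,-18],0],[0.2,[0,0,-18.5],0]]'
python3 - <<'E'
from m import *
p=manip.camera_params('scene');q=manip.camera_params('side')
a=manip.camera('scene')[:,:,::-1];b=manip.camera('side')[:,:,::-1]
print('expect',proj(p,(525.2,-209.4,120)),proj(q,(525.2,-209.4,120)))
A=cv2.resize(a[80:205,165:300],None,fx=4,fy=4);B=cv2.resize(b[200:325,270:400],None,fx=4,fy=4)[:500]
cv2.imwrite('pics/v1.png',cv2.resize(np.hstack([A,B]),None,fx=.75,fy=.75))
go(525,92,290,110)
E
```

```text
clock: 10.1
eef_pos: [526.1, -209.5, 297.6]
eef_rot: [3.135, 0.003, 1.506]
wrist_force: [0.3, -0.2, -0.4]
finger_gap: 56.4
finger_force: 0.0
expect [203.88021141  97.52878461] [351.98997884 247.54365686]
shift [30.05 -2.    0.29] turn -4.75 at [ 525.4 -209.2  293.2] [3.140e+00 1.000e-03 1.506e+00] t 10.2
```

View pics/v1.png

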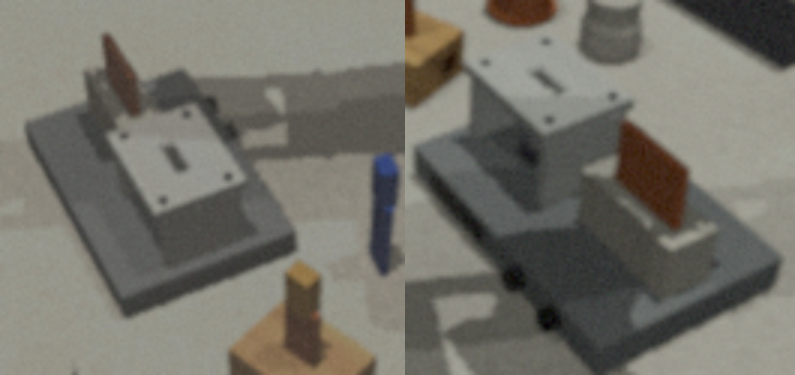

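The plate is home. Its top is at about (650,143) in the crop, which matches the expected (651,142). Next is the coupon.

```bash
python3 -m creep '[[1,[3,-0.2,0],0],[1,[7,-0.4,0],-1],[1,[11,-0.7,0],-2],[1,[15,-1,0],-3],[1,[19,-1.3,0],-4],[1,[23,-1.6,0],-4.75],[1,[27,-1.8,0],-4.75],[1,[30,-2,0],-4.75],[1,[30,-2,0],-4.75],[1,[30,-2,0],-4.75],[1,[30,-2,0],-4.75]]'
python3 - <<'E'
from m import *
p=manip.camera_params('wrist');im=manip.camera('wrist')[:,:,::-1].copy();cv2.imwrite('pics/w4.png',im)
go(525,90,290,110)
print([proj(p,X).round() for X in [(524,90,140),(524,90,45)]])
E
```

```text
clock: 11.3
eef_pos: [524.7, 90.7, 291.6]
eef_rot: [-3.14, -0.0, 1.919]
wrist_force: [-0.2, 0.5, -0.5]
finger_gap: 93.9
finger_force: 0.0
shift [-0.06 -0.    0.18] turn -0.01 at [524.8  90.5 291.8] [-3.141 -0.     1.919] t 11.35
[array([258., 188.]), array([258., 170.])]
```

View pics/w4.png

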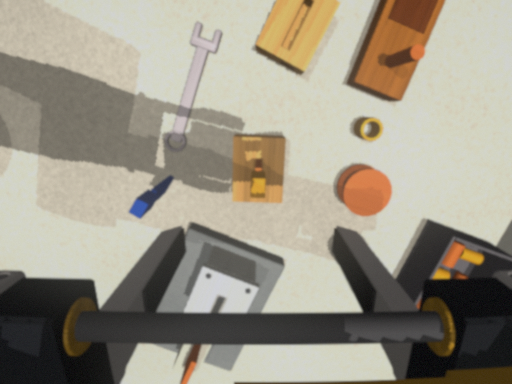

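The coupon's brass head is at (259,187) and its block runs about (233,134)–(285,202), square in the picture.

Run:
```python
from m import *
im=cv2.imread('pics/w4.png');p=manip.camera_params('wrist')
g=cv2.cvtColor(im,cv2.COLOR_BGR2HSV)
rect(im,p,(8,70,50),(28,255,255),(222,122,298,214),45,15,'wood')
for r in range(170,202,3): print(r,g[r,248:272:2,1:].tolist())
rect(im,p,(15,175,100),(30,255,255),(245,165,275,205),140,0,'head')
```

```text
wood px (232, 134, 54, 69) rect [523.3  91.1] [70.6 93.6] 18.2
170 [[127, 124], [129, 125], [134, 120], [144, 126], [162, 170], [164, 179], [161, 163], [143, 125], [131, 128], [125, 131], [125, 126], [127, 129]]
173 [[129, 123], [132, 120], [137, 104], [143, 100], [141, 103], [144, 101], [143, 102], [138, 100], [138, 109], [129, 127], [124, 125], [124, 127]]
176 [[126, 125], [135, 117], [142, 104], [146, 103], [143, 102], [141, 103], [143, 102], [141, 101], [141, 105], [125, 124], [126, 127], [128, 129]]
179 [[127, 124], [136, 122], [165, 144], [182, 191], [182, 200], [183, 198], [182, 198], [181, 197], [180, 183], [143, 136], [129, 123], [129, 130]]
182 [[139, 176], [142, 160], [165, 144], [183, 192], [190, 211], [183, 213], [182, 213], [180, 212], [177, 197], [139, 138], [124, 125], [124, 130]]
185 [[140, 191], [144, 161], [173, 165], [185, 210], [185, 215], [184, 215], [187, 213], [185, 214], [174, 198], [144, 168], [134, 166], [135, 174]]
188 [[141, 192], [150, 173], [184, 201], [188, 213], [185, 215], [186, 213], [185, 214], [186, 212], [175, 197], [142, 188], [140, 195], [140, 206]]
191 [[138, 191], [151, 181], [185, 203], [185, 211], [183, 205], [187, 207], [184, 212], [184, 206], [167, 198], [141, 194], [139, 197], [139, 211]]
194 [[142, 191], [150, 160], [166, 146], [167, 154], [167, 151], [165, 144], [168, 146], [165, 142], [156, 154], [137, 192], [138, 199], [137, 211]]
197 [[136, 191], [141, 181], [148, 171], [148, 169], [150, 165], [151, 159], [150, 160], [146, 161], [146, 168], [139, 192], [136, 200], [136, 210]]
200 [[132, 190], [133, 204], [134, 210], [134, 212], [134, 211], [136, 205], [137, 207], [137, 208], [136, 203], [135, 197], [132, 201], [134, 213]]
head px (251, 178, 14, 16) rect [523.1  92.1] [13.9 16.5] 19.9
```

```bash
python3 -m creep '[[1,[0,0,4],0],[1,[0.14,-0.08,8.5],0],[0.5,[0.14,-0.08,12.5],0],[0.2,[0.14,-0.08,15],0],[-0.2,[0.14,-0.08,16.4],0],[-0.4,[0.14,-0.08,16.9],0],[-0.4,[0.14,-0.08,16.9],0],[-1,[0.14,-0.08,16.9],0],[-1,[0.14,-0.08,16.9],0],[-1,[0.14,-0.08,16.9],0],[-1,[0.14,-0.08,16.9],0],[-1,[0.14,-0.08,16.9],0]]' 45
python3 -m creep '[[-1,[0,0,0],0],[-1,[0,0,0],0]]'
```

```text
clock: 12.55
eef_pos: [523.7, 92.6, 123.7]
eef_rot: [3.141, 0.0, 1.92]
wrist_force: [0.8, -0.5, -0.5]
finger_gap: 17.2
finger_force: 0.0
clock: 12.75
eef_pos: [523.6, 92.6, 123.6]
eef_rot: [3.142, 0.0, 1.92]
wrist_force: [-0.6, -0.5, 2.2]
finger_gap: 16.0
finger_force: 44.9
```

```bash
python3 -m creep '[[-1,[0,0,-2],0],[-1,[0,0,-5],0],[-1,[0,0,-9],0],[-1,[0,0,-13],0],[-1,[0,0,-15],0],[-1,[0,0,-15],0],[-1,[0,0,-15],0]]'
python3 - <<'E'
from h import *
go(527.7,-165,255,86.35)
E
```

```text
clock: 13.45
eef_pos: [523.3, 92.5, 272.1]
eef_rot: [-3.14, -0.0, 1.92]
wrist_force: [-0.4, -0.1, -3.3]
finger_gap: 15.7
finger_force: 44.9
shift [-24.35  -8.39   1.71] turn 4.73 at [523.3  92.5 272.1] [-3.14 -0.    1.92] t 13.45
```

```bash
python3 -m creep '[[-1,[-3,-1,0],0.5],[-1,[-7,-2.4,0],1.5],[-1,[-11,-3.8,0],2.5],[-1,[-15,-5.2,0],3.5],[-1,[-19,-6.5,0.5],4.5],[-1,[-22,-7.6,1],4.73],[-1,[-24.3,-8.4,1.5],4.73],[-1,[-24.3,-8.4,1.7],4.73],[-1,[-24.3,-8.4,1.7],4.73],[-1,[-24.3,-8.4,1.7],4.73],[-1,[-24.3,-8.4,1.7],4.73]]'
python3 - <<'E'
from m import *
s=manip.read_state();p=manip.camera_params('wrist');im=manip.camera('wrist')[:,:,::-1].copy();cv2.imwrite('pics/w5.png',im)
M=rot(s['eef_rot']);c=s['eef_pos'];print(c,s['eef_rot'])
print('blade end exp',proj(p,c+M@np.array([15,0,103.6])),'window exp',proj(p,(532.5,-94.6,100)))
E
```

```text
clock: 14.55
eef_pos: [527.9, -163.6, 256.3]
eef_rot: [-3.141, -0.0, 1.508]
wrist_force: [-0.2, 0.2, -2.5]
finger_gap: 16.0
finger_force: 44.9
[ 527.91700503 -163.58014111  256.32168755] [-3.14145745e+00 -1.45979361e-04  1.50848538e+00]
blade end exp [258.97821268 184.66589404] window exp [259.26759222 120.89229074]
```

View pics/w5.png

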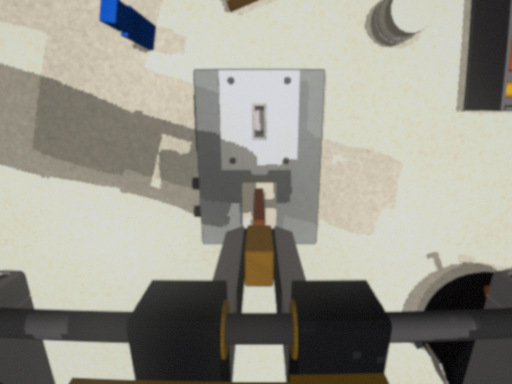

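The window is at (259,121), as predicted. The blade's lower end is at about (259,188), a few pixels from centred, so I'll quantify that.

Run:
```python
from m import *
im=cv2.imread('pics/w5.png');s=manip.read_state();p=manip.camera_params('wrist');M=rot(s['eef_rot']);c=s['eef_pos']
g=cv2.cvtColor(im,cv2.COLOR_BGR2HSV);zb=c[2]-103.6
print([(r,g[r,259,1].item()) for r in range(180,196)])
for r in (195,200,210,220): print(r,g[r,248:271].tolist() if r==200 else '',[int(v) for v in g[r,248:271,1]])
for v in (186.5,187.5,188.5): print(v,(M.T@(onz(p,(259,v),zb)-c)).round(1))
# window: dark slot on white plate
sub=g[95:145,245:275,2];print([int(x) for x in g[121,245:275,2]]);print([int(x) for x in g[95:148,259,2]])
# guard holes
bw=cv2.inRange(g,(0,0,0),(179,255,110));n,l,st,ce=cv2.connectedComponentsWithStats(bw)
H=[ce[i] for i in range(n) if 10<st[i,4]<80 and 215<ce[i][0]<305 and 70<ce[i][1]<170];W=[onz(p,h,100)[:2].round(1).tolist() for h in H];print(np.round(H,1).tolist(),W,np.mean(W,0))
```

```text
[(180, 31), (181, 28), (182, 29), (183, 31), (184, 32), (185, 32), (186, 34), (187, 36), (188, 43), (189, 74), (190, 110), (191, 112), (192, 118), (193, 114), (194, 114), (195, 126)]
195  [34, 35, 32, 34, 33, 41, 68, 104, 120, 121, 114, 126, 120, 108, 90, 63, 40, 34, 35, 34, 34, 33, 34]
200 [[20, 36, 128], [21, 32, 128], [20, 36, 127], [21, 35, 125], [21, 34, 119], [17, 55, 107], [12, 79, 94], [10, 104, 86], [11, 118, 84], [11, 120, 83], [10, 123, 81], [9, 121, 82], [11, 126, 81], [10, 117, 83], [9, 111, 87], [12, 82, 93], [17, 49, 105], [19, 36, 121], [19, 33, 133], [21, 35, 137], [17, 35, 139], [22, 35, 137], [19, 31, 138]] [36, 32, 36, 35, 34, 55, 79, 104, 118, 120, 123, 121, 126, 117, 111, 82, 49, 36, 33, 35, 35, 35, 31]
210  [34, 33, 38, 34, 39, 62, 102, 123, 123, 125, 131, 131, 117, 126, 123, 96, 60, 39, 35, 36, 35, 35, 35]
220  [13, 15, 20, 29, 46, 79, 127, 149, 152, 150, 147, 154, 147, 151, 148, 136, 86, 49, 38, 38, 34, 36, 36]
186.5 [ 13.3   0.  103.6]
187.5 [ 12.4   0.  103.6]
188.5 [ 11.4   0.  103.6]
[219, 220, 219, 219, 219, 216, 204, 192, 185, 190, 197, 197, 198, 185, 158, 135, 126, 124, 132, 151, 169, 187, 206, 217, 218, 219, 220, 219, 219, 219]
[219, 220, 220, 218, 220, 219, 218, 210, 199, 185, 156, 112, 83, 86, 107, 136, 151, 157, 155, 157, 158, 158, 158, 158, 160, 160, 158, 164, 173, 183, 185, 184, 184, 182, 171, 145, 108, 85, 84, 89, 99, 120, 150, 173, 187, 201, 214, 219, 219, 215, 217, 218, 217]
[[230.4, 80.4], [259.6, 108.0], [259.5, 132.9], [232.1, 160.3], [285.9, 161.1]] [[506.4, -53.5], [533.7, -82.0], [532.1, -106.8], [501.4, -133.5], [558.1, -137.9]] [ 526.34 -102.74]
```

Run:
```python
from m import *
im=cv2.imread('pics/w5.png');s=manip.read_state();p=manip.camera_params('wrist');M=rot(s['eef_rot']);c=s['eef_pos']
g=cv2.cvtColor(im,cv2.COLOR_BGR2HSV)
for off in(-4.1,-1): print(off,[proj(p,c+M@np.array([11+off,0,103.6-h])).round(1)[1] for h in (80,120)],proj(p,c+M@np.array([15+off,0,23.6])).round(1))
print([(r,g[r,259].tolist()) for r in range(215,236,2)],[(r,g[r,259].tolist()) for r in range(240,300,5)])
rect(im,p,(0,0,195),(179,40,255),(212,60,306,175),100,9,'guard')
go(533.0,-90.9,230,86.35)
```

```text
-4.1 [np.float64(225.8), np.float64(253.3)] [258.9 220.1]
-1 [np.float64(221.4), np.float64(248.1)] [258.9 215.6]
[(215, [11, 127, 84]), (217, [10, 132, 81]), (219, [10, 142, 99]), (221, [11, 153, 122]), (223, [11, 159, 125]), (225, [13, 154, 106]), (227, [17, 151, 88]), (229, [18, 151, 88]), (231, [19, 154, 88]), (233, [18, 149, 89]), (235, [18, 137, 91])] [(240, [18, 152, 87]), (245, [18, 154, 86]), (250, [18, 159, 96]), (255, [18, 177, 134]), (260, [19, 177, 131]), (265, [19, 176, 126]), (270, [19, 175, 127]), (275, [18, 177, 130]), (280, [19, 181, 127]), (285, [18, 114, 136]), (290, [33, 24, 210]), (295, [32, 19, 210])]
guard px (212, 60, 94, 105) rect [532.2 -87.7] [103.3  91.5] 86.4
shift [7.29 0.05 2.65] turn 0.02 at [ 527.9 -163.7  256.5] [ 3.142 -0.     1.508] t 14.6
```

```bash
python3 -m creep '[[-1,[2,0,0],0],[-1,[4.5,0.05,0.5],0],[-1,[6.5,0.05,1.5],0],[-1,[7.3,0.05,2.6],0],[-1,[7.3,0.05,3.2],0],[-1,[7.3,0.05,3.7],0],[-1,[7.3,0.05,3.7],0],[-1,[7.3,0.05,3.7],0],[-1,[7.3,0.05,3.7],0],[-1,[7.3,0.05,3.7],0]]'
python3 - <<'E'
from m import *
go(533.0,-90.9,200,86.35)
s=manip.read_state();p=manip.camera_params('wrist');im=manip.camera('wrist')[:,:,::-1].copy()
c=s['eef_pos'];M=rot(s['eef_rot'])
cv2.imwrite('pics/w6.png',cv2.resize(im[130:270,180:340],None,fx=4,fy=4))
print(proj(p,c+M@np.array([10.9,0,103.6])), [proj(p,(532.5+a,-95+b,100)).round(1).tolist() for a,b in((0,0),(5,0),(-5,0),(1.2,18.5))])
E
```

```text
clock: 15.6
eef_pos: [533.0, -92.0, 219.7]
eef_rot: [3.141, 0.0, 1.507]
wrist_force: [0.5, 0.5, -2.9]
finger_gap: 15.7
finger_force: 44.9
shift [ 0.11 -0.01  1.97] turn -0.0 at [533.  -92.  219.7] [3.141 0.    1.507] t 15.6
[258.94411906 189.05662552] [[258.5, 198.7], [263.7, 198.4], [253.4, 199.1], [258.6, 180.1]]
```

View pics/w6.png

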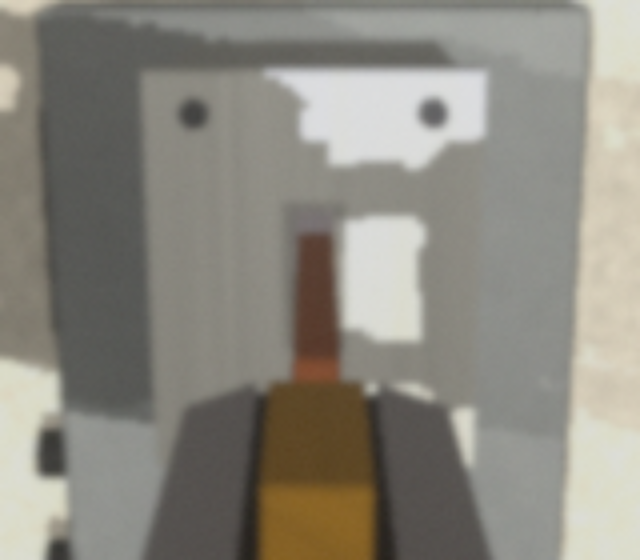

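The blade tip, at crop x 316, is centred in the window, which spans crop x 285–345. Descending.

```bash
python3 -m creep '[[-1,[0.06,0,0.4],0],[-1,[0.06,0,0.9],0],[-1,[0.06,0,1.3],0],[-1,[0.06,0,1.7],0],[-1,[0.06,0,2.1],0],[-1,[0.06,0,2.5],0],[-1,[0.06,0,2.5],0],[-1,[0.06,0,2.5],0]]'
```

```text
clock: 16.45
eef_pos: [532.9, -91.2, 194.3]
eef_rot: [-3.141, 0.0, 1.507]
wrist_force: [-0.4, -1.9, -4.7]
finger_gap: 15.4
finger_force: 44.9
```

```bash
python3 -m creep '[[-1,[0,0,0.4],0],[-1,[0,0,0.8],0],[-1,[0,0,1.2],0],[-1,[0,0,1.6],0],[-1,[0,0,2],0],[-1,[0,0,2.4],0],[-1,[0,0,2.4],0],[-1,[0,0,2.4],0]]'; python3 -m creep '[[-1,[0,0,0.3],0],[-1,[0,0,0.6],0],[-1,[0,0,0.9],0],[-1,[0,0,1.2],0],[-1,[0,0,1.3],0],[-1,[0,0,1.3],0],[-1,[0,0,1.3],0],[-1,[0,0,1.3],0],[-1,[0,0,1.3],0]]'
```

```text
clock: 17.25
eef_pos: [532.8, -91.1, 170.1]
eef_rot: [-3.141, 0.0, 1.507]
wrist_force: [-0.2, -4.4, -5.2]
finger_gap: 15.9
finger_force: 44.9
clock: 18.15
eef_pos: [533.3, -91.2, 157.9]
eef_rot: [3.141, 0.0, 1.507]
wrist_force: [-0.4, -4.8, 5.2]
finger_gap: 16.0
finger_force: 44.9
```

```bash
python3 -m creep '[[-1,[-0.05,0,0],0],[-1,[-0.06,0,0],0],[-1,[-0.06,0,0],0],[-1,[-0.06,0,0],0],[-1,[-0.06,0,0],0]]'
python3 - <<'E'
from m import *
q=manip.camera_params('side');b=manip.camera('side')[:,:,::-1];s=manip.read_state()
cv2.imwrite('pics/v2.png',cv2.resize(b[150:325,250:410],None,fx=3.4,fy=3.4))
print(s['eef_pos'],s['wrist_force'],s['finger_force'],s['finger_gap'])
print([proj(q,X).round(1) for X in[(525.2,-209.4,120),(532.5,-95.5,134),(532.5,-95.5,100)]])
E
```

```text
clock: 18.65
eef_pos: [533.2, -91.4, 157.9]
eef_rot: [3.141, -0.0, 1.507]
wrist_force: [-0.4, -2.2, 6.2]
finger_gap: 15.8
finger_force: 44.9
[533.22152456 -91.36938185 157.86803037] [-1.01671541 -1.29935233  6.46956139] 44.93361175060272 15.948815945491152
[array([352. , 247.5]), array([317.4, 213.1]), array([316.4, 225.9])]
```

View pics/v2.png

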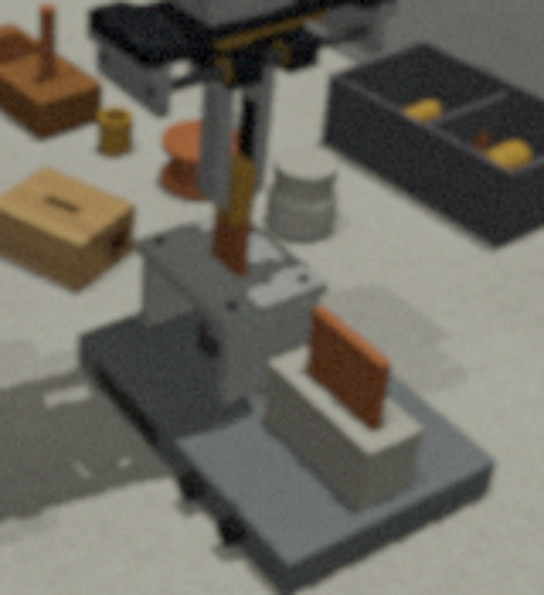

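The view shows the plate home and the coupon upright in the window. The head's lower edge is at about (235,220), against the predicted (229,215). Push and height both agree with about 8 mm of travel.

```bash
python3 -c "
from cell import manip
print(manip.sign_off())"
```

```text
the job is handed in; nothing more can be done
None
```

I handed the job in at about 18.7 s: the plate is home in the pocket and released, and the coupon is gripped upright in the window, pressing the plunger about 8 mm (estimated from tool height and push force). The hand-in returned no verdict.

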